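# Fit the keyed timing gear and set its mark

## Task

Take the brass gear from the blue tray and put it, teeth end down, over the upright shaft of the gearbox. Turn the gear on the shaft, feeling for the key, until its keyway drops over the key and the gear sits fully home on the shoulder, without forcing it (never more than 50 N between gear and gearbox); then turn it, shaft and all, until its red tooth stands at the red pointer, and let go. Leave the other things where they are.

Things in the scene. Friction and masses are not known exactly. Their poses are not given: they have to be found in the camera images.
- gear_center (a point): brass gear, 0.5 kg, in the tray, already teeth end down: point on its axis half-way up its 54 mm height; z up, x towards keyway and red tooth. Lowest 10 mm: toothed rim 78 mm across. Above: hub 58 mm long (x) with two upright flats 48 mm apart (normals along y, each 40 mm long); grip these flats, finger tips at least 12 mm above the gear's underside.
- gear: the same gear: origin at the centre of its underside, same axes. Through bore 30 mm in diameter; keyway along the whole bore, 8.5 mm wide, reaching 22 mm from the axis towards x.
- gear_mark (a point): the gear's red timing tooth: point at the gear's underside, 38 mm from its axis along the gear's x
- seat (a point): on the gearbox: shaft axis at the shoulder (disc 52 mm across) on which the gear's underside rests when home, its centre then 27 mm above this point; z up along the shaft, x towards the red pointer. The shoulder is 82 mm above the bench, 12 mm above the gearbox's top (130 x 100 mm).
- shaft_tip (a point): top of the shaft, 46 mm above the shoulder, same axes as seat. The shaft is 28 mm in diameter, its top 8 mm tapered to 17 mm. It turns stiffly (0.25 N m, stays where left): the gear slides over the key's top when pressed with a few newtons; once keyed, gear and shaft turn together. Over 50 N between gear and gearbox harms the bearing.
- gearbox: aluminium gearbox fixed to the bench: origin under the shaft axis at bench height, axes as seat. The shaft's dark key: 7 mm wide, from the shoulder to 18 mm above it, out to 20 mm from the axis; unless keyed the gear stops on it 18 mm short of home. Its direction is not measured: 0.35 to 1.7 rad (20 to 97 degrees) anticlockwise, from above, of the red pointer.
- index (a point): on the gearbox: the point, 38 mm from the shaft axis at shoulder height, at the red pointer, where the gear's red tooth mark must end. The pointer reaches from 43 to 63 mm from the axis and 1 mm above the shoulder.
- tray: heavy blue steel tray 200 x 160 mm, floor 4 mm above the bench, walls 12 mm high; origin under its centre
- bearing: steel ring 38 mm across, 8 mm high, in the tray; origin under its centre; leave it alone
- washer: dark ring 32 mm across, 4 mm high, in the tray; origin under its centre; leave it alone
- motor: upright aluminium motor can, 66 mm across, 82 mm high; origin under its centre; leave it alone
- wrench: steel wrench lying on the bench; origin near its middle; leave it alone
- screwdriver: screwdriver with green handle lying on the bench; leave it alone
- hammer: hammer with wooden handle lying on the bench; leave it alone
- oil: grey bottle with red cap, 50 mm across, 120 mm high; origin under its centre; leave it alone
Not all that is in view belongs to the job. Leave any green, orange or pink look-alike of the gearbox alone.

How it is judged:
On the way, in this order (a step that is already met when the one before it is completed fails the run):
1. the gear is over the shaft, upright, its bore more than 10 mm down the shaft (horizontal distance between gear_center and seat below 0.004 m and z of gear_center in the frame of seat below 0.063 m and angle between gear_center's own z axis and vertical below 0.15 rad).
2. the gear has dropped over the key and is home on the shoulder (horizontal distance between gear_center and seat below 0.0035 m and z of gear_center in the frame of seat below 0.0295 m and angle between gear_center's own z axis and vertical below 0.07 rad), for 0.1 s.
At the end, for the whole second after the job is handed in: the gear is home on the shoulder (centre within 2.5 mm of its home height and 3.5 mm of the axis, tilt under 0.07 rad), its red tooth mark within 5 mm of the index point at the red pointer, released and at rest (all of step 2 and distance between gear_mark and index below 0.005 m and linear speed of gear below 0.01 m/s and contact force between the fingers and gear below 0.05 N); the robot touches nothing.
It fails at once if more than 50 N between gear and gearbox (contact force between gear and gearbox above 50 N).
It fails at once if a bystander or the tray is moved by more than 30 mm (distance of any of bearing, washer, motor, wrench, screwdriver, hammer, oil, tray from where it was at the start of the episode above 0.03 m).
It also fails if it takes over 67 s, if anything falls off the work surface, if the arm or the gripper's body presses on something with over 40 N, if the wrist force passes 120 N, or if a joint passes its speed limit or range.

## Robot

A 6-joint arm with a two-finger parallel gripper is mounted at the origin on the work surface. World frame = base frame: x ahead of the robot, y to its left, z up, the work surface at z = 0. Lengths are in m, angles in rad, forces in N, time in s.
With the tool pointing down it reaches from about 0.25 to 0.775 m from the base axis. Payload 4 kg.
Tool frame: the origin (TCP) lies on the centre line of the jaws, within the pads' length; the fingertips stand 22 mm ahead of it and the grasp point (between the pads) lies 3 mm ahead of it; z points along the fingers, y is the direction in which the jaws open and shut (so a half turn about z gives the same grasp; the last joint's range is limited). The gripper opens to 94 mm and grips with 3 to 60 N. Pads are 16 mm wide; open, the fingers measure 119 mm over their backs; the gripper's body (75 mm by 177 mm) begins 78 mm behind the grasp point.
Start: joints at [1.097, 0.087, 1.371, -0, 1.684, -0.103], TCP at [0.199, 0.513, 0.228] pointing down, gripper open.
Joint ranges: [-3.1, 3.1], [-0.76, 2.03], [0.27, 2.55], [-1.08, 4.22], [0.17, 2.65], [-2.57, 2.57]. Speed limits (rad/s): [2.79, 2.79, 3.14, 3.14, 3.14, 3.14].

## Interface

Orientations are given as [roll, pitch, yaw] about the fixed x, y, z axes, in that order (R = Rz(yaw) Ry(pitch) Rx(roll)).
In Python, from bench import robot gives the robot as it stands. The module is installed in compiled form; this text tells all that it offers.
- The arm moves only by the shell command python3 -m inch 'ROWS'. ROWS is JSON, a list of rows, each an object with "linear": the shift along the world's x, y, z scaled (see below), a list of three; "twist": the turn about the world's z scaled (see below); "gripper": the opening, from 0 (shut) to 1 (fully open). In form: [{"linear": [x, y, z], "twist": twist, "gripper": gripper}, ...]. A call has 1 to 10 rows; each row is the pose to reach, as a shift and turn from the pose commanded when the call began; what a row does not reach only later rows make up. The controller multiplies each number of a shift by 0.1 m and each number of a turn by 60 degrees. A row lasts 1/12 s, in which the tool goes at most 41.7 mm and 7.16 degrees, less where a joint would pass 70% of its speed; a pose out of reach is approached as far as the arm can. A call with a number of a shift or a turn outside -1 to 1 is refused whole. A call with a gripper value outside its range is refused whole. The fingers move at their own pace and stop on an object; the grip force is fixed at half the most. Time passes only in rows, so rows that repeat a pose let the fingers close. It gives the time, the measured TCP pose, the force and the opening at its end, in the units of the state.
- robot.get_obs(): the state, without advancing time (a new reading comes with each control period).
- robot.snapshot(name): name is "side" or "top"; returns a dict with "image" (400x640x3 uint8, red, green, blue), "depth" (400x640 float32, m along the optical axis (not along the pixel's ray), 0 where there is no reading), "mtx" (3x3 intrinsics, pixels), "rvec" (rotation vector, rad) and "tvec" (3), from world to camera coordinates, as OpenCV has them. Camera axes: x right, y down, z forward; pixel columns grow to the right and rows downward; lengths in m; the calibration is good to about 2 mm. A picture is of the moment at which its call begins.
- robot.close_job(): hands the job in, once; it reports no verdict.
The state is a dict: "time": time; "joint_positions": joint angles; "qvel": joint speeds; "joint_torque": joint torques, N m; "tool_pos": TCP position; "ee_rot": TCP orientation; "wrist_force": force on the tool from outside, world axes, zero at the start; "wrist_torque": the same for the moment, N m; "width": finger opening in m.
Only numpy, scipy, OpenCV 4.12 (cv2) and the standard library are available. Lean on these libraries where they do the work, as an engineer would, in place of code of your own. Each camera call takes 0.05 s, during which the arm holds its last target.

## Working session

There is one attempt and no reset: what is moved stays moved. The work goes in short steps, Python scripts to look and compute and a shell command to move; the robot and the scene stay as the last step left them, time stands still between calls to the robot, and variables do not carry over. Pictures are saved under pics/ and viewed, and the job is handed in when it is done.

```bash
mkdir -p pics
cat > h.py <<'E'
import numpy as np,cv2,json
from bench import robot
def snap(n,tag):
    s=robot.snapshot(n); np.savez(f'pics/{tag}.npz',**s)
    cv2.imwrite(f'pics/{tag}.png',s['image'][:,:,::-1]); return s
def load(tag): return dict(np.load(f'pics/{tag}.npz'))
def crop(s,u0,u1,v0,v1,f,name):
    im=s['image'][v0:v1,u0:u1,::-1]; cv2.imwrite(f'pics/{name}.png',cv2.resize(im,None,fx=f,fy=f,interpolation=cv2.INTER_CUBIC))
def ray(s,u,v):
    R,_=cv2.Rodrigues(s['rvec']); c=-R.T@s['tvec'].ravel()
    d=R.T@np.linalg.inv(s['mtx'])@np.array([u,v,1.]); return c,d
def atz(s,u,v,z):
    c,d=ray(s,u,v); return c+d*(z-c[2])/d[2]
def px(s,u,v):
    c,d=ray(s,u,v); return c+d*s['depth'][int(round(v)),int(round(u))]
def proj(s,P):
    return cv2.projectPoints(np.array(P,float).reshape(-1,3),s['rvec'],s['tvec'],s['mtx'],None)[0].reshape(-1,2)
E
python3 - <<'E'
from h import *
print(robot.get_obs())
for n in('top','side'):
    s=snap(n,n+'0'); print(s['mtx'],ray(s,320,200))
E
```

```text
{'time': 0.0, 'joint_positions': array([ 1.09687227e+00,  8.79254241e-02,  1.37227458e+00,  2.35285085e-06,
        1.68355618e+00, -1.03097039e-01]), 'qvel': array([-0.00020379, -0.00163397,  0.00117551,  0.00040849,  0.00021076,
       -0.00024936]), 'joint_torque': array([-2.66523653e-03, -3.40184498e+01, -3.02422893e+01,  7.14936526e-02,
        3.32705432e-02, -1.88491445e-04]), 'tool_pos': array([0.19908529, 0.51216757, 0.22630996]), 'ee_rot': array([-3.13944085e+00, -2.24984262e-04,  2.77076565e+00]), 'wrist_force': array([-0.61564089,  0.46513552,  0.07016453]), 'wrist_torque': array([-0.00977063,  0.00903877,  0.0386181 ]), 'width': 0.09387280507280937}
[[362.78786744   0.         324.1901865 ]
 [  0.         362.78786744 203.46975468]
 [  0.           0.           1.        ]] (array([0.3791831 , 0.06356197, 1.19674259]), array([ 0.14251691,  0.01372056, -0.98981087]))
[[435.78219244   0.         316.89579164]
 [  0.         435.78219244 193.62283995]
 [  0.           0.           1.        ]] (array([ 0.27690515, -0.79668582,  1.05731073]), array([ 0.20064301,  0.63256427, -0.74824442]))
```

View pics/top0.png

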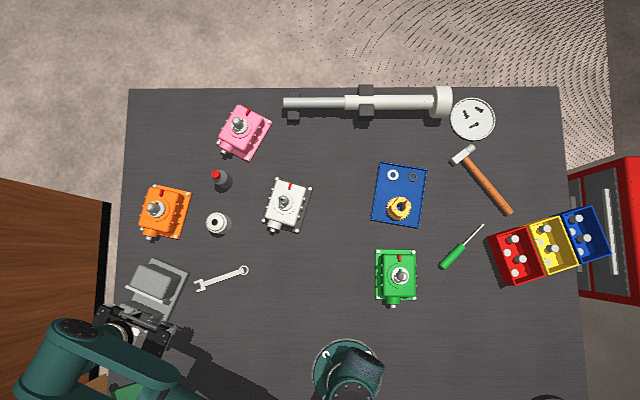

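View pics/side0.png

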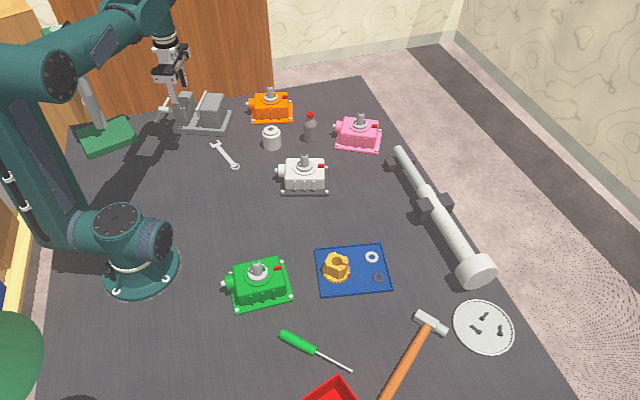

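The aluminium gearbox is at top (287,203) and side (303,172). The gear is in the tray at top (400,207) and side (335,267). I'll enlarge both.

Run:
```python
from h import *
t=load('top0');s=load('side0')
a=[(t,250,325,165,240,'a'),(t,365,435,155,230,'b'),(s,270,340,140,205,'c'),(s,310,395,235,300,'d')]
ims=[]
for S,u0,u1,v0,v1,n in a:
    im=S['image'][v0:v1,u0:u1,::-1]; ims.append(cv2.resize(im,(400,300),interpolation=cv2.INTER_CUBIC) if 0 else cv2.copyMakeBorder(cv2.resize(im,None,fx=4,fy=4,interpolation=cv2.INTER_CUBIC),0,300-4*(v1-v0),0,max(0,340-4*(u1-u0)),cv2.BORDER_CONSTANT))
cv2.imwrite('pics/m0.png',np.vstack([np.hstack(ims[:2]),np.hstack(ims[2:])]))
# rays
for n,S,u,v in(('tip',t,287,197),):print(px(S,u,v))
```

```text
[0.54410566 0.17777375 0.11790222]
```

View pics/m0.png

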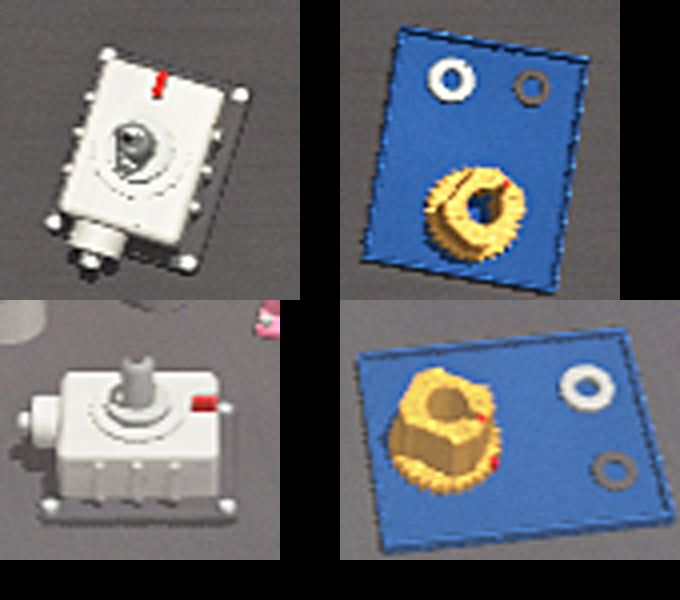

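```bash
cat > cloud.py <<'E'
from h import *
def cloud(s):
    v,u=np.mgrid[0:400,0:640]; R,_=cv2.Rodrigues(s['rvec']); c=-R.T@s['tvec'].ravel()
    d=np.stack([u,v,np.ones_like(u)],-1)@np.linalg.inv(s['mtx']).T@R
    return c+d*s['depth'][...,None]
def red(s): 
    i=s['image'].astype(int); return (i[...,0]>130)&(i[...,1]<80)&(i[...,2]<80)
E
python3 - <<'E'
from cloud import *
for n in('top','side'):
    s=load(n+'0'); P=cloud(s); r=red(s)
    print(n)
    def near(x,y,rad): return (np.hypot(P[...,0]-x,P[...,1]-y)<rad)
    G=near(0.54,0.175,0.1)
    m=r&G; v,u=np.nonzero(m); 
    if len(u): print('pointer px',u.mean(),v.mean(),len(u),P[m].mean(0), atz(s,u.mean(),v.mean(),.083))
    m=G&(P[...,2]>.095); print('shaft',m.sum(),P[m].mean(0),P[m][:,2].max())
    m=G&(P[...,2]>.122); 
    if m.sum(): v,u=np.nonzero(m); print('tip',m.sum(),P[m].mean(0),u.mean(),v.mean(),atz(s,u.mean(),v.mean(),.128))
    m=G&(abs(P[...,2]-.07)<.004); print('boxtop',m.sum(),P[m].mean(0), cv2.minAreaRect((P[m][:,:2]*1000).astype(np.float32)))
    m=G&(abs(P[...,2]-.082)<.003); print('shoulder',m.sum(),P[m].mean(0), cv2.minEnclosingCircle((P[m][:,:2]*1000).astype(np.float32)))
    u0,v0=proj(s,px(s,*((400,207) if n=='top' else (335,267))))[0]; g=px(s,u0,v0)
    print(g)
    G=near(g[0],g[1],.08)&(P[...,2]>.005)
    m=G&(abs(P[...,2]-.058)<.005); print('hubtop',m.sum(),P[m].mean(0), cv2.minAreaRect((P[m][:,:2]*1000).astype(np.float32)))
    m=near(g[0],g[1],.06)&r; v,u=np.nonzero(m)
    for a,b in zip(u,v): print('red',a,b,P[b,a].round(4))
E
```

```text
top
pointer px 289.54545454545456 185.0 11 [0.5886816  0.17458879 0.07574303] [0.58726717 0.17387836 0.083     ]
shaft 62 [0.53344185 0.18810797 0.11732128] 0.12937368350689926
tip 27 [0.5346573  0.18842018 0.12524257] 283.14814814814815 199.77777777777777 [0.53425146 0.18809836 0.128     ]
boxtop 850 [0.53315885 0.189723   0.06990233] ((525.6482543945312, 191.45953369140625), (97.50859832763672, 147.70074462890625), 73.63935852050781)
shoulder 132 [0.54024215 0.18587342 0.08162897] ((553.1376953125, 184.80511474609375), 42.57950973510742)
[ 0.5256868  -0.18376025  0.00860143]
hubtop 189 [ 0.52147863 -0.17633979  0.05764354] ((522.1333618164062, -176.22900390625), (48.89179611206055, 57.54783630371094), 44.488807678222656)
red 406 200 [ 0.5412 -0.1922  0.0626]
red 406 201 [ 0.5389 -0.1934  0.0566]
side
pointer px 320.6 165.75 20 [0.58541372 0.17171871 0.07815544] [0.58389303 0.16693636 0.083     ]
shaft 73 [0.53194157 0.1801989  0.11427287] 0.12944048694554222
tip 23 [0.53199463 0.18248022 0.12516481] 303.4347826086956 156.17391304347825 [0.5312126  0.17948882 0.128     ]
boxtop 519 [0.52999593 0.18045638 0.07019828] ((522.3099975585938, 188.95916748046875), (100.34587860107422, 148.08871459960938), 73.49579620361328)
shoulder 99 [0.53779777 0.18157195 0.08202344] ((548.8086547851562, 177.08106994628906), 45.53508758544922)
[ 0.5119013  -0.19306591  0.05674694]
hubtop 248 [ 0.51945288 -0.17665991  0.05785432] ((519.8685913085938, -176.3592529296875), (51.81083679199219, 58.86454772949219), 46.43842697143555)
red 345 264 [ 0.5403 -0.1933  0.0588]
red 348 274 [ 0.5486 -0.2005  0.0158]
red 348 275 [ 0.5482 -0.2021  0.0133]
red 348 276 [ 0.5474 -0.2044  0.012 ]
red 348 277 [ 0.5475 -0.2048  0.0074]
```

```bash
cat > fit.py <<'E'
from cloud import *
from scipy.optimize import minimize
SS=8
def sil(s,pts,win):
    u0,u1,v0,v1=win; p=proj(s,pts); p=(p-[u0-.5,v0-.5])*SS-.5
    h=cv2.convexHull(p.astype(np.float32)); im=np.zeros(((v1-v0)*SS,(u1-u0)*SS),np.uint8)
    cv2.fillConvexPoly(im,np.round(h*16).astype(np.int32),255,shift=4)
    return cv2.resize(im,(u1-u0,v1-v0),interpolation=cv2.INTER_AREA)/255.
def hullmask(m):  # fill
    c,_=cv2.findContours(m.astype(np.uint8),cv2.RETR_EXTERNAL,cv2.CHAIN_APPROX_NONE)
    o=np.zeros(m.shape,np.uint8); cv2.drawContours(o,[max(c,key=len)],-1,1,-1); return o.astype(float)
def circ(r,z,n=48):
    a=np.linspace(0,2*np.pi,n,endpoint=False); return np.c_[r*np.cos(a),r*np.sin(a),np.full(n,z)]
def hub(z,r=.029,h=.024):
    c=circ(r,z,144); return c[abs(c[:,1])<=h+1e-4]
def place(M,q):
    c,s_=np.cos(q[2]),np.sin(q[2]); return M@np.array([[c,s_,0],[-s_,c,0],[0,0,1]])+[q[0],q[1],0]
def fit(items,model,q0,fixyaw=False):
    wins=[]
    for s,m in items:
        v,u=np.nonzero(m); w=(u.min()-6,u.max()+7,v.min()-6,v.max()+7); wins.append((s,hullmask(m)[w[2]:w[3],w[0]:w[1]],w))
    def cost(q):
        q=np.r_[q[:2],q0[2]] if fixyaw else q
        return sum((abs(sil(s,place(model,q),w)-m)).sum() for s,m,w in wins)
    q0=np.array(q0,float); x=q0[:2] if fixyaw else q0
    st=np.array([.004,.004,.15])[:len(x)]
    best=None
    for k in range(6):
        sx=np.vstack([x]+[x+np.eye(len(x))[i]*st[i]*(-1)**k for i in range(len(x))])
        r=minimize(cost,x,method='Nelder-Mead',options=dict(initial_simplex=sx,xatol=1e-5,fatol=1e-3,maxiter=300)); 
        if best is None or r.fun<best.fun: best=r
        x=best.x; st=st*.6
    return best.x,best.fun
E
cat > f0.py <<'E'
from fit import *
S=[load('top0'),load('side0')]
def run(name,model,q0,rad,zlo,fy=False,zhi=1):
    it=[]
    for s in S:
        P=cloud(s); it.append((s,(np.hypot(P[...,0]-q0[0],P[...,1]-q0[1])<rad)&(P[...,2]>zlo)&(P[...,2]<zhi)))
    print(name,'both',fit(it,model,q0,fy),'top',fit(it[:1],model,q0,fy),'side',fit(it[1:],model,q0,fy))
run('hub',np.vstack([hub(.03),hub(.058)]),[.521,-.1765,-.78],.05,.03)
run('shaft',np.vstack([circ(.014,.104),circ(.014,.12),circ(.0085,.128)]),[.532,.184,0],.05,.104,True)
run('shoulder',np.vstack([circ(.026,.079),circ(.026,.082),circ(.014,.12),circ(.0085,.128)]),[.532,.184,0],.037,.079,True)
E
python3 f0.py
```

```text
hub both (array([ 0.52148012, -0.17602537, -0.73611306]), np.float64(78.61568627450981)) top (array([ 0.52232086, -0.1770279 , -0.68553783]), np.float64(28.215686274509803)) side (array([ 0.52063274, -0.17513354, -0.75548484]), np.float64(46.07058823529412))
shaft both (array([0.5351783 , 0.18900733]), np.float64(34.51764705882353)) top (array([0.535934  , 0.18883097]), np.float64(8.219607843137254)) side (array([0.53484878, 0.18940676]), np.float64(25.321568627450983))
shoulder both (array([0.53543463, 0.18894713]), np.float64(69.12156862745098)) top (array([0.53638736, 0.18851923]), np.float64(17.607843137254903)) side (array([0.53353125, 0.18963122]), np.float64(43.30980392156862))
```

Run:
```python
from fit import *
import f0
def hub2(z):
    c=circ(.03124,z,240); c[:,0]=c[:,0].clip(-.029,.029);c[:,1]=c[:,1].clip(-.024,.024); return c
f0.run('hub2',np.vstack([hub2(.03),hub2(.058)]),[.521,-.1765,-.78],.05,.03)
f0.run('hubtop',np.vstack([hub2(.054),hub2(.058)]),[.521,-.1765,-.78],.05,.054)
t=f0.S[0];s=f0.S[1]
a=cv2.resize(t['image'][188:212,268:300,::-1],(400,300),interpolation=cv2.INTER_CUBIC)
b=cv2.resize(s['image'][148:172,288:320,::-1],(400,300),interpolation=cv2.INTER_CUBIC)
cv2.imwrite('pics/key.png',np.hstack([a,b]))
```

```text
hub both (array([ 0.52148012, -0.17602537, -0.73611306]), np.float64(78.61568627450981)) top (array([ 0.52232086, -0.1770279 , -0.68553783]), np.float64(28.215686274509803)) side (array([ 0.52063274, -0.17513354, -0.75548484]), np.float64(46.07058823529412))
shaft both (array([0.5351783 , 0.18900733]), np.float64(34.51764705882353)) top (array([0.535934  , 0.18883097]), np.float64(8.219607843137254)) side (array([0.53484878, 0.18940676]), np.float64(25.321568627450983))
shoulder both (array([0.53543463, 0.18894713]), np.float64(69.12156862745098)) top (array([0.53638736, 0.18851923]), np.float64(17.607843137254903)) side (array([0.53353125, 0.18963122]), np.float64(43.30980392156862))
hub2 both (array([ 0.52118768, -0.17560768, -0.73994506]), np.float64(52.67843137254902)) top (array([ 0.52232122, -0.17662584, -0.7338273 ]), np.float64(18.38823529411765)) side (array([ 0.52074591, -0.17526361, -0.74476563]), np.float64(24.180392156862744))
hubtop both (array([ 0.52110858, -0.17601954, -0.76241177]), np.float64(47.87843137254902)) top (array([ 0.52192597, -0.17681461, -0.75992216]), np.float64(18.031372549019608)) side (array([ 0.52065398, -0.17541264, -0.75765573]), np.float64(22.584313725490198))
```

View pics/key.png

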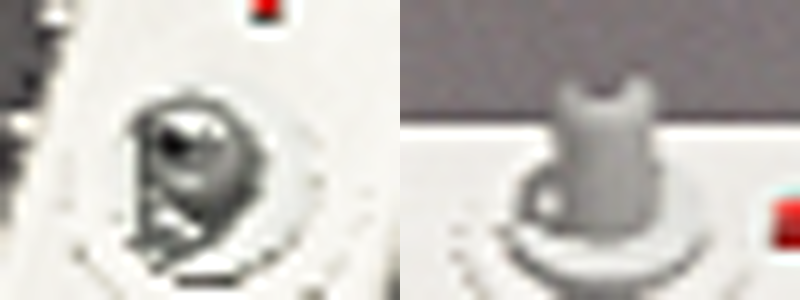

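```bash
python3 -m inch '[{"linear":[0.4,-0.4,0],"twist":-0.119,"gripper":1},{"linear":[0.6,-0.8,0],"twist":-0.238,"gripper":1},{"linear":[0.8,-1,0],"twist":-0.357,"gripper":1},{"linear":[0.9,-1,0],"twist":-0.476,"gripper":1},{"linear":[1,-1,0],"twist":-0.595,"gripper":1},{"linear":[1,-1,0],"twist":-0.714,"gripper":1},{"linear":[1,-1,0],"twist":-0.833,"gripper":1},{"linear":[1,-1,0],"twist":-1,"gripper":1},{"linear":[1,-1,0],"twist":-1,"gripper":1}]'
```

```text
time: 0.85
tool_pos: [0.2993, 0.4123, 0.2268]
ee_rot: [-3.141, 0.001, 1.718]
wrist_force: [0.2, -0.3, -0.2]
width: 0.0942
```

Key direction can't be made out reliably in the images, so it will be found by feel. I'll carry on to the gear.

```bash
python3 -m inch '[{"linear":[0.1,-0.4,0],"twist":-0.1,"gripper":1},{"linear":[0.2,-0.8,0],"twist":-0.2,"gripper":1},{"linear":[0.4,-1,0],"twist":-0.3,"gripper":1},{"linear":[0.4,-1,0],"twist":-0.4,"gripper":1}]'
python3 -m inch '[{"linear":[0.1,-0.4,0],"twist":-0.1,"gripper":1},{"linear":[0.2,-0.8,0],"twist":-0.2,"gripper":1},{"linear":[0.4,-1,0],"twist":-0.3,"gripper":1},{"linear":[0.4,-1,0],"twist":-0.4,"gripper":1}]'
python3 -m inch '[{"linear":[0.1,-0.4,0],"twist":-0.1,"gripper":1},{"linear":[0.2,-0.8,0],"twist":-0.2,"gripper":1},{"linear":[0.4,-1,0],"twist":-0.3,"gripper":1},{"linear":[0.4,-1,0],"twist":-0.4,"gripper":1}]'
python3 -m inch '[{"linear":[0.1,-0.4,0],"twist":-0.1,"gripper":1},{"linear":[0.2,-0.8,0],"twist":-0.2,"gripper":1},{"linear":[0.4,-1,0],"twist":-0.3,"gripper":1},{"linear":[0.4,-1,0],"twist":-0.4,"gripper":1}]'
python3 -m inch '[{"linear":[0.1,-0.4,0],"twist":-0.1,"gripper":1},{"linear":[0.2,-0.8,0],"twist":-0.2,"gripper":1},{"linear":[0.4,-1,-0.2],"twist":-0.3,"gripper":1},{"linear":[0.4,-1,-0.5],"twist":-0.4,"gripper":1}]'
```

```text
time: 1.18
tool_pos: [0.3412, 0.3091, 0.227]
ee_rot: [3.14, 0.002, 1.294]
wrist_force: [-0.2, 0.1, 0.7]
width: 0.0942
time: 1.52
tool_pos: [0.3812, 0.209, 0.227]
ee_rot: [3.139, 0.001, 0.875]
wrist_force: [0.8, 0.6, -0.2]
width: 0.0939
time: 1.85
tool_pos: [0.4211, 0.109, 0.2268]
ee_rot: [3.139, 0.001, 0.456]
wrist_force: [-0.2, -0.2, -0.3]
width: 0.0936
time: 2.18
tool_pos: [0.461, 0.0089, 0.2265]
ee_rot: [3.14, 0.001, 0.038]
wrist_force: [-0.2, 0.4, -0.8]
width: 0.0943
time: 2.52
tool_pos: [0.5032, -0.0921, 0.1795]
ee_rot: [3.141, -0.009, -0.381]
wrist_force: [-0.8, 0.2, -0.2]
width: 0.094
```

```bash
python3 -m inch '[{"linear":[0.1,-0.4,-0.2],"twist":-0.1,"gripper":1},{"linear":[0.2,-0.8,-0.4],"twist":-0.2,"gripper":1},{"linear":[0.22,-0.88,-0.6],"twist":-0.3,"gripper":1},{"linear":[0.22,-0.88,-0.6],"twist":-0.37,"gripper":1},{"linear":[0.22,-0.88,-0.6],"twist":-0.37,"gripper":1},{"linear":[0.22,-0.88,-0.6],"twist":-0.37,"gripper":1}]'
python3 - <<'E'
from h import *
s=snap('side','s1'); crop(s,270,410,170,300,5,'s1c'); print(robot.get_obs()['tool_pos'],robot.get_obs()['ee_rot'],robot.get_obs()['wrist_force'])
E
```

```text
time: 3.02
tool_pos: [0.521, -0.1754, 0.1169]
ee_rot: [3.141, 0.001, -0.757]
wrist_force: [-0.4, -0.8, 0.2]
width: 0.0936
[ 0.52149193 -0.1751676   0.11786369] [-3.14134993e+00 -3.92874871e-04 -7.56145717e-01] [-0.3108749  -0.05892987 -0.56124609]
```

View pics/s1c.png

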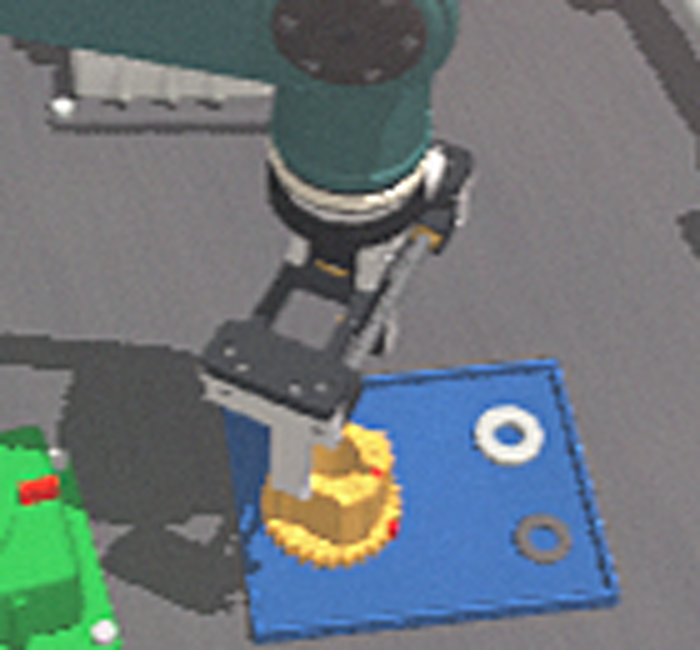

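```bash
python3 -m inch '[{"linear":[0,-0.01,-0.3],"twist":0,"gripper":1},{"linear":[0,-0.01,-0.55],"twist":0,"gripper":1},{"linear":[0,-0.01,-0.74],"twist":0,"gripper":1},{"linear":[0,-0.01,-0.74],"twist":0,"gripper":1},{"linear":[0,-0.01,-0.74],"twist":0,"gripper":1}]';python3 -m inch '[{"linear":[0,0,0],"twist":0,"gripper":0},{"linear":[0,0,0],"twist":0,"gripper":0},{"linear":[0,0,0],"twist":0,"gripper":0},{"linear":[0,0,0],"twist":0,"gripper":0},{"linear":[0,0,0],"twist":0,"gripper":0},{"linear":[0,0,0],"twist":0,"gripper":0},{"linear":[0,0,0],"twist":0,"gripper":0},{"linear":[0,0,0],"twist":0,"gripper":0},{"linear":[0,0,0],"twist":0,"gripper":0}]'
```

```text
time: 3.48
tool_pos: [0.5212, -0.1756, 0.0437]
ee_rot: [3.141, 0.001, -0.756]
wrist_force: [0.7, 0.3, 0.2]
width: 0.0941
time: 4.23
tool_pos: [0.522, -0.1759, 0.0437]
ee_rot: [-3.14, -0.001, -0.758]
wrist_force: [1.2, 2.6, 0.9]
width: 0.0479
```

```bash
python3 -m inch '[{"linear":[0,0,0.1],"twist":0,"gripper":0},{"linear":[0,0,0.4],"twist":0,"gripper":0},{"linear":[0,0,0.8],"twist":0,"gripper":0},{"linear":[0,0.1,1],"twist":0,"gripper":0},{"linear":[0,0.3,1],"twist":0.05,"gripper":0}]'
python3 -m inch '[{"linear":[0,0.3,0.3],"twist":0.1,"gripper":0},{"linear":[0,0.6,0.6],"twist":0.2,"gripper":0},{"linear":[0,0.9,0.6],"twist":0.3,"gripper":0},{"linear":[0,1,0.6],"twist":0.3,"gripper":0}]'
python3 -m inch '[{"linear":[0,0.3,0],"twist":0.1,"gripper":0},{"linear":[0,0.6,0],"twist":0.2,"gripper":0},{"linear":[0,0.9,0],"twist":0.3,"gripper":0},{"linear":[0,1,0],"twist":0.3,"gripper":0},{"linear":[0,1,0],"twist":0.3,"gripper":0},{"linear":[0,1,0],"twist":0.3,"gripper":0}]'
python3 - <<'E'
from h import *
s=snap('side','s2'); crop(s,240,400,100,260,4,'s2c'); print(robot.get_obs())
E
```

```text
time: 4.65
tool_pos: [0.5236, -0.1495, 0.1495]
ee_rot: [-3.141, -0.011, -0.708]
wrist_force: [1.7, -0.1, -5.1]
width: 0.048
time: 4.98
tool_pos: [0.5213, -0.0428, 0.2055]
ee_rot: [-3.139, -0.001, -0.385]
wrist_force: [-1.2, 0.0, -6.7]
width: 0.0478
time: 5.48
tool_pos: [0.5203, 0.0532, 0.202]
ee_rot: [3.139, 0.003, -0.078]
wrist_force: [-0.1, -0.2, -6.3]
width: 0.0479
{'time': 5.5333, 'joint_positions': array([-0.00648221,  0.03618294,  1.4742959 , -0.00179628,  1.63394947,
        1.6431432 ]), 'qvel': array([-0.01949144, -0.00307669, -0.00808966,  0.00515901, -0.00467341,
       -0.00186284]), 'joint_torque': array([ 6.97736777e-01, -3.48943949e+01, -3.31583190e+01,  8.43227073e-02,
       -3.96688271e-02,  6.39083752e-03]), 'tool_pos': array([0.52062419, 0.05263719, 0.2022845 ]), 'ee_rot': array([ 3.13959935e+00,  2.69852976e-03, -7.89425904e-02]), 'wrist_force': array([ 0.41608692, -1.1610653 , -6.16631573]), 'wrist_torque': array([ 0.03978225,  0.16260118, -0.06080008]), 'width': 0.04794246526987898}
```

View pics/s2c.png

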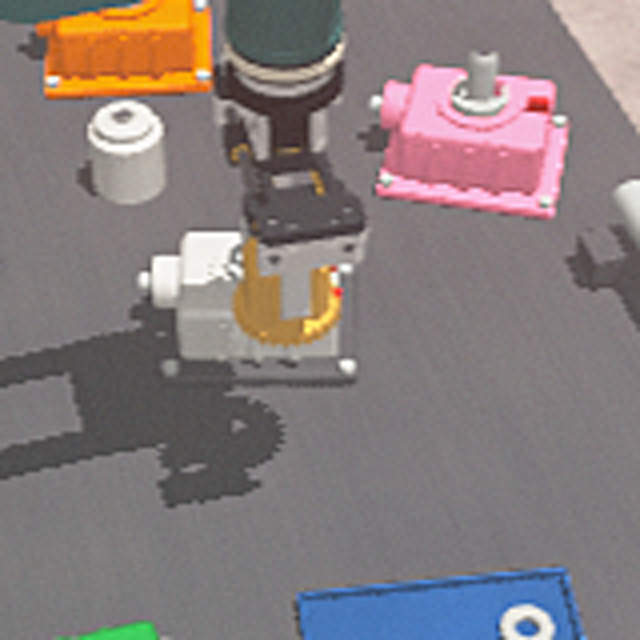

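Run:
```python
from fit import *
s=load('s2'); im=cv2.resize(s['image'][140:220,270:350,::-1],None,fx=8,fy=8,interpolation=cv2.INTER_CUBIC)
q=[.5206,.0527,-.079]
for M,c in((circ(.039,.1626),(0,255,0)),(circ(.039,.1726),(255,0,0)),(circ(.029,.2166),(255,0,255)),(np.array([[.038,0,.1626],[0,0,.2166]]),(255,255,0))):
    p=((proj(s,place(M,q))-[269.5,139.5])*8).astype(int)
    if len(p)>3: cv2.polylines(im,[p],True,c,1)
    else:
        for a in p: cv2.circle(im,tuple(int(x) for x in a),4,c,-1)
cv2.imwrite('pics/ov2.png',im)
```

```text
(no output)
```

View pics/ov2.png

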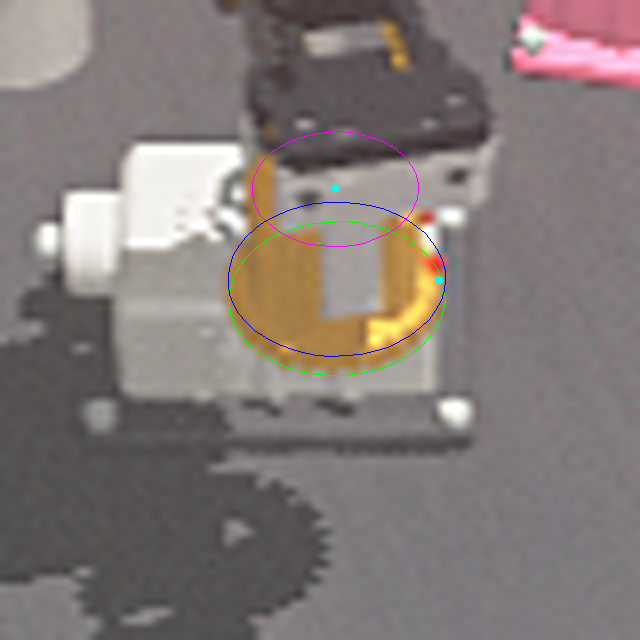

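```bash
python3 -m inch '[{"linear":[0.05,0.3,0],"twist":0,"gripper":0},{"linear":[0.1,0.6,0],"twist":0,"gripper":0},{"linear":[0.1,0.9,0],"twist":0,"gripper":0},{"linear":[0.15,1,0],"twist":0.07,"gripper":0}]'
python3 -m inch '[{"linear":[0,0.2,0],"twist":0,"gripper":0},{"linear":[0,0.363,0],"twist":0,"gripper":0},{"linear":[0,0.363,-0.1],"twist":0,"gripper":0},{"linear":[0,0.363,-0.2],"twist":0,"gripper":0},{"linear":[0,0.363,-0.25],"twist":0,"gripper":0},{"linear":[0,0.363,-0.25],"twist":0,"gripper":0}]'
python3 - <<'E'
from fit import *
t=snap('top','t3');s=snap('side','s3'); o=robot.get_obs(); print(o['tool_pos'],o['ee_rot'],o['wrist_force'])
q=[*o['tool_pos'][:2],o['ee_rot'][2]]; b=o['tool_pos'][2]-.0397
out=[]
for S,(u0,v0) in((t,(250,165)),(s,(265,120))):
    im=cv2.resize(S['image'][v0:v0+80,u0:u0+80,::-1],None,fx=5,fy=5,interpolation=cv2.INTER_CUBIC)
    for M,c,Q in((circ(.039,b),(0,255,0),q),(circ(.026,.082),(255,0,0),[.5355,.189,0]),(circ(.014,.12),(255,0,255),[.5355,.189,0])):
        p=((proj(S,place(M,Q))-[u0-.5,v0-.5])*5).astype(int); cv2.polylines(im,[p],True,c,1)
    out.append(im)
cv2.imwrite('pics/ov3.png',np.hstack(out))
E
```

```text
time: 5.87
tool_pos: [0.5357, 0.1556, 0.203]
ee_rot: [-3.14, 0.002, -0.003]
wrist_force: [0.6, 0.2, -6.0]
width: 0.0481
time: 6.37
tool_pos: [0.535, 0.188, 0.1753]
ee_rot: [3.139, 0.006, -0.007]
wrist_force: [-1.1, -0.4, -6.4]
width: 0.0479
[0.53610193 0.18860114 0.17765444] [ 3.14067209e+00  1.65477640e-03 -6.15097369e-03] [-0.85950901  0.56353833 -5.7655143 ]
```

View pics/ov3.png

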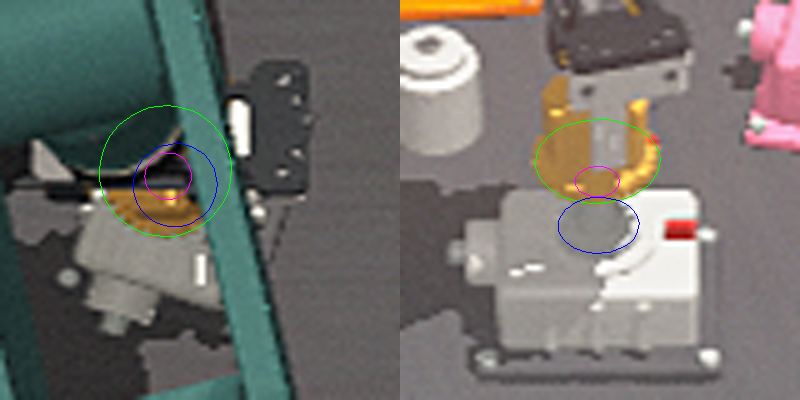

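```bash
python3 -m inch '[{"linear":[0,0,-0.05],"twist":0,"gripper":0},{"linear":[0,0,-0.1],"twist":0,"gripper":0},{"linear":[0,0,-0.12],"twist":0,"gripper":0},{"linear":[0,0,-0.12],"twist":0,"gripper":0}]'
python3 -m inch '[{"linear":[0,0,-0.03],"twist":0,"gripper":0},{"linear":[0,0,-0.05],"twist":0,"gripper":0},{"linear":[0,0,-0.05],"twist":0,"gripper":0}]'
```

```text
time: 6.8
tool_pos: [0.5358, 0.1897, 0.1656]
ee_rot: [3.141, 0.002, -0.004]
wrist_force: [0.8, 0.1, -7.2]
width: 0.0478
time: 7.05
tool_pos: [0.536, 0.19, 0.161]
ee_rot: [3.141, 0.001, -0.004]
wrist_force: [-0.1, -0.1, -5.6]
width: 0.0478
```

```bash
python3 -m inch '[{"linear":[0,0,-0.03],"twist":0,"gripper":0},{"linear":[0,0,-0.05],"twist":0,"gripper":0},{"linear":[0,0,-0.05],"twist":0,"gripper":0}]'
python3 -m inch '[{"linear":[0,0,-0.03],"twist":0,"gripper":0},{"linear":[0,0,-0.05],"twist":0,"gripper":0},{"linear":[0,0,-0.05],"twist":0,"gripper":0}]'
```

```text
time: 7.3
tool_pos: [0.536, 0.1899, 0.1558]
ee_rot: [3.141, 0.001, -0.004]
wrist_force: [-0.3, 0.5, -6.2]
width: 0.048
time: 7.55
tool_pos: [0.536, 0.1898, 0.1508]
ee_rot: [3.141, 0.001, -0.004]
wrist_force: [0.2, 0.4, -6.8]
width: 0.0478
```

```bash
python3 -m inch '[{"linear":[0,0,-0.04],"twist":0,"gripper":0},{"linear":[0,0,-0.08],"twist":0,"gripper":0},{"linear":[0,0,-0.08],"twist":0,"gripper":0}]'
python3 -m inch '[{"linear":[0,0,-0.02],"twist":0,"gripper":0},{"linear":[0,0,-0.02],"twist":0,"gripper":0},{"linear":[0,0,-0.02],"twist":0,"gripper":0}]'
python3 -m inch '[{"linear":[0,0,-0.01],"twist":0,"gripper":0},{"linear":[0,0,-0.01],"twist":0,"gripper":0}]'
```

```text
time: 7.8
tool_pos: [0.5358, 0.1898, 0.1422]
ee_rot: [3.141, 0.002, -0.004]
wrist_force: [0.9, 1.2, -7.3]
width: 0.0477
time: 8.05
tool_pos: [0.5362, 0.1899, 0.1414]
ee_rot: [3.141, 0.0, -0.004]
wrist_force: [-0.7, 0.5, -6.4]
width: 0.0481
time: 8.22
tool_pos: [0.5363, 0.1899, 0.1405]
ee_rot: [3.142, -0.0, -0.004]
wrist_force: [0.2, 0.3, -5.8]
width: 0.0475
```

```bash
python3 -m inch '[{"linear":[0,0,-0.01],"twist":0,"gripper":0},{"linear":[0,0,-0.01],"twist":0,"gripper":0}]'
python3 -m inch '[{"linear":[0,0,-0.01],"twist":0,"gripper":0},{"linear":[0,0,-0.01],"twist":0,"gripper":0}]'
```

```text
time: 8.38
tool_pos: [0.5364, 0.19, 0.1397]
ee_rot: [-3.142, -0.0, -0.004]
wrist_force: [-0.1, -0.5, -5.7]
width: 0.0478
time: 8.55
tool_pos: [0.5365, 0.19, 0.1396]
ee_rot: [-3.141, -0.001, -0.004]
wrist_force: [-1.1, -1.2, -1.4]
width: 0.0477
```

```bash
python3 -c "
from h import *
print(robot.get_obs()['wrist_force'],robot.get_obs()['tool_pos'])"
```

```text
[-1.06263356 -1.17940049 -1.35723909] [0.53650645 0.18997778 0.1396085 ]
```

```bash
python3 -m inch '[{"linear":[0,0,-0.005],"twist":0.025,"gripper":0},{"linear":[0,0,-0.005],"twist":0.05,"gripper":0},{"linear":[0,0,-0.005],"twist":0.075,"gripper":0},{"linear":[0,0,-0.005],"twist":0.1,"gripper":0}]'
```

```text
time: 8.88
tool_pos: [0.5373, 0.1903, 0.1395]
ee_rot: [-3.141, -0.003, 0.101]
wrist_force: [-0.8, 0.2, -0.6]
width: 0.0477
```

```bash
python3 -m inch '[{"linear":[0,0,-0.003],"twist":0.025,"gripper":0},{"linear":[0,0,-0.003],"twist":0.05,"gripper":0},{"linear":[0,0,-0.003],"twist":0.075,"gripper":0},{"linear":[0,0,-0.003],"twist":0.1,"gripper":0},{"linear":[0,0,-0.003],"twist":0.125,"gripper":0},{"linear":[0,0,-0.003],"twist":0.15,"gripper":0}]'
```

```text
time: 9.38
tool_pos: [0.5374, 0.1905, 0.1395]
ee_rot: [-3.141, -0.004, 0.259]
wrist_force: [-0.5, 0.5, 0.4]
width: 0.0481
```

```bash
python3 -m inch '[{"linear":[0,0,0],"twist":0.025,"gripper":0},{"linear":[0,0,0],"twist":0.05,"gripper":0},{"linear":[0,0,0],"twist":0.075,"gripper":0},{"linear":[0,0,0],"twist":0.1,"gripper":0},{"linear":[0,0,0],"twist":0.125,"gripper":0},{"linear":[0,0,0],"twist":0.15,"gripper":0}]'
```

```text
time: 9.88
tool_pos: [0.5374, 0.1905, 0.1395]
ee_rot: [3.142, -0.004, 0.416]
wrist_force: [-0.6, 1.1, -0.1]
width: 0.0479
```

```bash
python3 -m inch '[{"linear":[0,0,0],"twist":0.025,"gripper":0},{"linear":[0,0,0],"twist":0.05,"gripper":0},{"linear":[0,0,0],"twist":0.075,"gripper":0},{"linear":[0,0,0],"twist":0.1,"gripper":0},{"linear":[0,0,0],"twist":0.125,"gripper":0},{"linear":[0,0,0],"twist":0.15,"gripper":0}]'
```

```text
time: 10.38
tool_pos: [0.5373, 0.1906, 0.1395]
ee_rot: [3.141, -0.004, 0.573]
wrist_force: [-0.8, 0.7, -0.5]
width: 0.0479
```

```bash
python3 -m inch '[{"linear":[0,0,0],"twist":0.025,"gripper":0},{"linear":[0,0,0],"twist":0.05,"gripper":0},{"linear":[0,0,0],"twist":0.075,"gripper":0},{"linear":[0,0,0],"twist":0.1,"gripper":0},{"linear":[0,0,0],"twist":0.125,"gripper":0},{"linear":[0,0,0],"twist":0.15,"gripper":0}]'
```

```text
time: 10.88
tool_pos: [0.5374, 0.1905, 0.1394]
ee_rot: [3.14, -0.004, 0.73]
wrist_force: [-0.1, 1.1, -0.9]
width: 0.0475
```

```bash
python3 -c "
from h import *
o=robot.get_obs();print(o['wrist_torque'])"
```

```text
[ 0.08170642  0.08129614 -0.05762288]
```

```bash
python3 -m inch '[{"linear":[0,0,0],"twist":0.025,"gripper":0},{"linear":[0,0,0],"twist":0.05,"gripper":0},{"linear":[0,0,0],"twist":0.075,"gripper":0},{"linear":[0,0,0],"twist":0.1,"gripper":0},{"linear":[0,0,0],"twist":0.125,"gripper":0},{"linear":[0,0,0],"twist":0.15,"gripper":0}]'
```

```text
time: 11.38
tool_pos: [0.5373, 0.1906, 0.1391]
ee_rot: [3.14, -0.003, 0.887]
wrist_force: [-0.2, 1.3, -2.1]
width: 0.0482
```

```bash
python3 -m inch '[{"linear":[0,0,0],"twist":0.025,"gripper":0},{"linear":[0,0,0],"twist":0.05,"gripper":0},{"linear":[0,0,0],"twist":0.075,"gripper":0},{"linear":[0,0,0],"twist":0.1,"gripper":0},{"linear":[0,0,0],"twist":0.125,"gripper":0},{"linear":[0,0,0],"twist":0.15,"gripper":0}]'
```

```text
time: 11.88
tool_pos: [0.5369, 0.1898, 0.1372]
ee_rot: [3.14, -0.0, 1.044]
wrist_force: [1.8, 0.0, -7.1]
width: 0.0478
```

```bash
python3 -c "
from h import *
o=robot.get_obs();print(o['wrist_torque'])"
```

```text
[-0.00946119 -0.35344534 -0.10521821]
```

z fell to 0.1372 at yaw 1.04 and the contact force vanished, so the gear has started over the key. I'll lower it gently.

```bash
python3 -m inch '[{"linear":[0,0,-0.01],"twist":0,"gripper":0},{"linear":[0,0,-0.02],"twist":0,"gripper":0},{"linear":[0,0,-0.02],"twist":0,"gripper":0}]';python3 -c "
from h import *
o=robot.get_obs();print(o['wrist_torque'])"
```

```text
time: 12.13
tool_pos: [0.537, 0.19, 0.1362]
ee_rot: [3.14, -0.001, 1.042]
wrist_force: [1.6, -0.4, -4.1]
width: 0.0478
[-0.05518937 -0.29629673 -0.07744392]
```

```bash
python3 -m inch '[{"linear":[0,0,0],"twist":-0.012,"gripper":0},{"linear":[0,0,-0.01],"twist":-0.012,"gripper":0},{"linear":[0,0,-0.02],"twist":-0.012,"gripper":0},{"linear":[0,0,-0.02],"twist":-0.012,"gripper":0}]';python3 -c "
from h import *
o=robot.get_obs();print(o['wrist_torque'])"
```

```text
time: 12.47
tool_pos: [0.5368, 0.1899, 0.1338]
ee_rot: [3.14, -0.001, 1.03]
wrist_force: [2.5, -0.3, -4.0]
width: 0.048
[-0.08325463 -0.5216542  -0.02766166]
```

```bash
python3 -m inch '[{"linear":[0.008,0,-0.01],"twist":0,"gripper":0},{"linear":[0.008,0,-0.02],"twist":0,"gripper":0},{"linear":[0.008,0,-0.03],"twist":0,"gripper":0},{"linear":[0.008,0,-0.04],"twist":0,"gripper":0},{"linear":[0.008,0,-0.04],"twist":0,"gripper":0}]';python3 -c "
from h import *
o=robot.get_obs();print(o['wrist_torque'])"
```

```text
time: 12.88
tool_pos: [0.537, 0.1899, 0.1294]
ee_rot: [-3.141, 0.0, 1.03]
wrist_force: [2.0, 0.0, -4.3]
width: 0.0478
[-0.10835585 -0.25228855 -0.02185441]
```

```bash
python3 -m inch '[{"linear":[0.006,0,-0.01],"twist":0,"gripper":0},{"linear":[0.006,0,-0.02],"twist":0,"gripper":0},{"linear":[0.006,0,-0.03],"twist":0,"gripper":0},{"linear":[0.006,0,-0.04],"twist":0,"gripper":0},{"linear":[0.006,0,-0.04],"twist":0,"gripper":0}]'
python3 -m inch '[{"linear":[0,0,-0.01],"twist":0,"gripper":0},{"linear":[0,0,-0.02],"twist":0,"gripper":0},{"linear":[0,0,-0.02],"twist":0,"gripper":0}]'
```

```text
time: 13.3
tool_pos: [0.5373, 0.1901, 0.1254]
ee_rot: [-3.141, 0.0, 1.031]
wrist_force: [-0.8, -0.0, -3.7]
width: 0.0478
time: 13.55
tool_pos: [0.5373, 0.1902, 0.1235]
ee_rot: [-3.141, 0.0, 1.031]
wrist_force: [-2.2, 1.0, -2.6]
width: 0.0482
```

```bash
python3 -m inch '[{"linear":[-0.005,0,-0.01],"twist":0,"gripper":0},{"linear":[-0.005,0,-0.01],"twist":0,"gripper":0}]'
python3 -m inch '[{"linear":[0,0,-0.01],"twist":0,"gripper":0},{"linear":[0,0,-0.01],"twist":0,"gripper":0}]'
python3 -m inch '[{"linear":[0,0,-0.01],"twist":0,"gripper":0},{"linear":[0,0,-0.01],"twist":0,"gripper":0}]'
```

```text
time: 13.72
tool_pos: [0.5372, 0.1901, 0.1226]
ee_rot: [3.141, -0.0, 1.03]
wrist_force: [-0.6, 0.6, -3.5]
width: 0.0477
time: 13.88
tool_pos: [0.5373, 0.1901, 0.1217]
ee_rot: [3.142, -0.0, 1.03]
wrist_force: [-1.0, 1.1, -2.3]
width: 0.0476
time: 14.05
tool_pos: [0.5373, 0.1901, 0.1217]
ee_rot: [3.141, -0.001, 1.03]
wrist_force: [-2.5, 0.3, 3.3]
width: 0.0474
```

Hard stop at z 0.1217, 17.9 mm below the key contact, so it is home. Now I'll turn it to the pointer by -1.316 rad (-1.257 units).

```bash
python3 -m inch '[{"linear":[-0.003,0,0.006],"twist":-0.04,"gripper":0},{"linear":[-0.003,0,0.006],"twist":-0.09,"gripper":0},{"linear":[-0.003,0,0.006],"twist":-0.14,"gripper":0},{"linear":[-0.003,0,0.006],"twist":-0.19,"gripper":0},{"linear":[-0.003,0,0.006],"twist":-0.24,"gripper":0}]'; python3 -c "
from h import *
o=robot.get_obs();print(o['wrist_torque'])"
```

```text
time: 14.47
tool_pos: [0.5355, 0.1911, 0.1218]
ee_rot: [-3.138, 0.001, 0.778]
wrist_force: [-6.8, 2.7, 2.4]
width: 0.0482
[0.55181756 1.2240792  0.37789453]
```

```bash
python3 -m inch '[{"linear":[-0.008,0.004,0],"twist":-0.05,"gripper":0},{"linear":[-0.008,0.004,0],"twist":-0.1,"gripper":0},{"linear":[-0.008,0.004,0],"twist":-0.15,"gripper":0},{"linear":[-0.008,0.004,0],"twist":-0.2,"gripper":0},{"linear":[-0.008,0.004,0],"twist":-0.25,"gripper":0}]'; python3 -c "
from h import *
o=robot.get_obs();print(o['wrist_torque'])"
```

```text
time: 14.88
tool_pos: [0.5356, 0.1913, 0.1217]
ee_rot: [-3.14, -0.0, 0.516]
wrist_force: [-3.0, 2.1, 1.6]
width: 0.0477
[0.54390105 0.80161723 0.3860477 ]
```

```bash
python3 -m inch '[{"linear":[-0.003,0.003,0],"twist":-0.05,"gripper":0},{"linear":[-0.003,0.003,0],"twist":-0.1,"gripper":0},{"linear":[-0.003,0.003,0],"twist":-0.15,"gripper":0},{"linear":[-0.003,0.003,0],"twist":-0.2,"gripper":0},{"linear":[-0.003,0.003,0],"twist":-0.25,"gripper":0},{"linear":[-0.003,0.003,0],"twist":-0.3,"gripper":0},{"linear":[-0.003,0.003,0],"twist":-0.35,"gripper":0}]'; python3 -c "
from h import *
o=robot.get_obs();print(o['wrist_torque'])"
```

```text
time: 15.47
tool_pos: [0.5358, 0.1916, 0.1217]
ee_rot: [-3.14, -0.001, 0.15]
wrist_force: [-2.1, 2.1, -0.1]
width: 0.0479
[0.50878034 0.60524974 0.29115332]
```

Remaining: from 0.15 to -0.286 is -0.436 rad = -0.416 units.

```bash
python3 -m inch '[{"linear":[0,0.003,0],"twist":-0.05,"gripper":0},{"linear":[0,0.003,0],"twist":-0.1,"gripper":0},{"linear":[0,0.003,0],"twist":-0.15,"gripper":0},{"linear":[0,0.003,0],"twist":-0.2,"gripper":0},{"linear":[0,0.003,0],"twist":-0.25,"gripper":0},{"linear":[0,0.003,0],"twist":-0.3,"gripper":0},{"linear":[0,0.003,0],"twist":-0.35,"gripper":0},{"linear":[0,0.003,0],"twist":-0.41,"gripper":0},{"linear":[0,0.003,0],"twist":-0.41,"gripper":0}]'
python3 - <<'E'
from h import *
s=snap('side','s5'); t=snap('top','t5');crop(s,265,345,120,200,5,'s5c'); o=robot.get_obs(); print(o['tool_pos'],o['ee_rot'],o['wrist_torque'],o['wrist_force'])
a=cv2.imread('pics/s5c.png'); crop(t,250,330,165,245,5,'t5c'); cv2.imwrite('pics/m5.png',np.hstack([a,cv2.imread('pics/t5c.png')]))
E
```

```text
time: 16.22
tool_pos: [0.5361, 0.1917, 0.1217]
ee_rot: [-3.14, -0.001, -0.279]
wrist_force: [-2.0, 2.7, 0.7]
width: 0.0477
[0.53615078 0.19166891 0.12175193] [-3.13988527e+00 -7.29612031e-04 -2.76793425e-01] [0.70374174 0.38703956 0.07288971] [-1.21606614  3.44974418 -0.18850062]
```

View pics/m5.png

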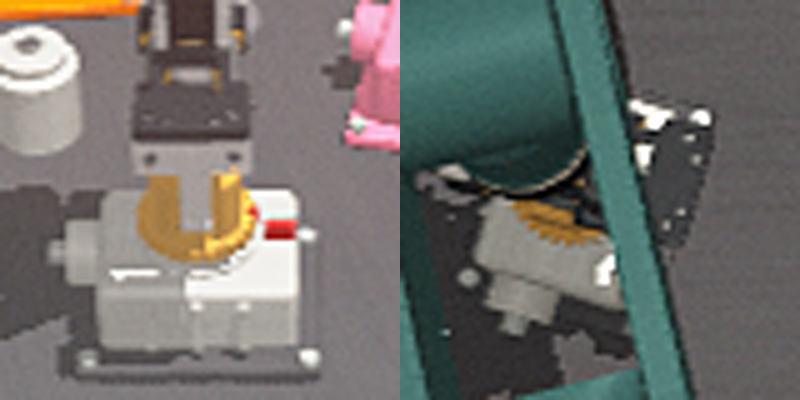

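Run:
```python
from fit import *
s=load('s5'); u0,v0=300,150
im=cv2.resize(s['image'][v0:v0+40,u0:u0+40,::-1],None,fx=16,fy=16,interpolation=cv2.INTER_CUBIC)
q=[.536,.1905,-.286]
def dr(M,c,q=q):
    for a in ((proj(s,place(np.array(M),q))-[u0-.5,v0-.5])*16): cv2.circle(im,tuple(int(x) for x in a),3,c,-1)
dr([[.043,0,.083],[.063,0,.083]],(0,255,0)); dr([[.039,0,.082],[.039,0,.092]],(255,0,0))
dr([[.039,0,.082],[.039,0,.092]],(255,0,255),[.536,.1905,-.186])
cv2.imwrite('pics/ov5.png',im)
v,u=np.nonzero(red(s)); k=(abs(u-320)<20)&(abs(v-165)<20); print(np.c_[u[k],v[k]].tolist())
```

```text
[[315, 162], [319, 164], [319, 165], [320, 165], [321, 165], [322, 165], [323, 165], [318, 166], [319, 166], [320, 166], [321, 166], [322, 166], [323, 166], [318, 167], [319, 167], [320, 167], [321, 167], [322, 167], [323, 167]]
```

View pics/ov5.png

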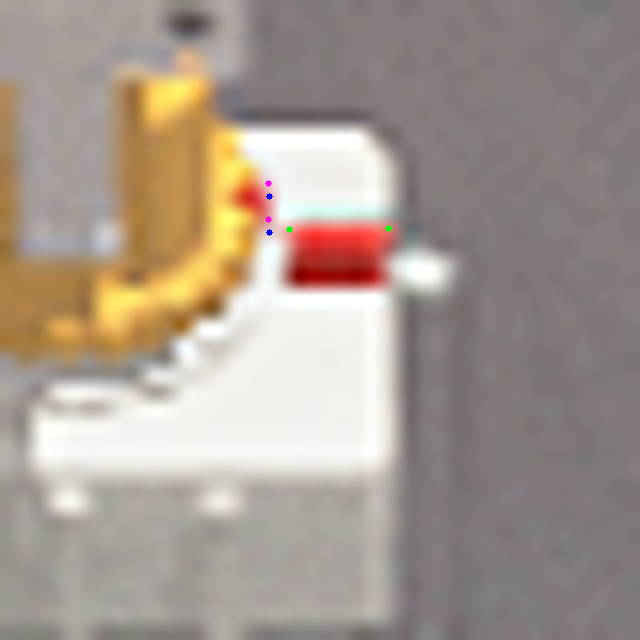

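```bash
python3 -m inch '[{"linear":[0,0.005,0],"twist":-0.03,"gripper":0},{"linear":[0,0.005,0],"twist":-0.03,"gripper":0},{"linear":[0,0.005,0],"twist":-0.03,"gripper":0.7},{"linear":[0,0.005,0],"twist":-0.03,"gripper":1},{"linear":[0,0.005,0],"twist":-0.03,"gripper":1},{"linear":[0,0.005,0],"twist":-0.03,"gripper":1},{"linear":[0,0.005,0],"twist":-0.03,"gripper":1}]'
python3 -m inch '[{"linear":[0,0,0],"twist":0,"gripper":1},{"linear":[0,0,0],"twist":0,"gripper":1},{"linear":[0,0,0],"twist":0,"gripper":1}]'
```

```text
time: 16.9
tool_pos: [0.5359, 0.1911, 0.1212]
ee_rot: [3.141, -0.0, -0.31]
wrist_force: [1.1, -0.5, -0.7]
width: 0.0776
time: 17.15
tool_pos: [0.5358, 0.1913, 0.1213]
ee_rot: [3.141, -0.0, -0.31]
wrist_force: [-0.3, -0.3, -0.5]
width: 0.0935
```

```bash
python3 -m inch '[{"linear":[0,0,0.2],"twist":0,"gripper":1},{"linear":[0,0,0.5],"twist":0,"gripper":1},{"linear":[0,0,0.9],"twist":0,"gripper":1},{"linear":[0,0,1],"twist":0,"gripper":1}]'
python3 -m inch '[{"linear":[-0.2,-0.4,0],"twist":0,"gripper":1},{"linear":[-0.4,-0.8,0],"twist":0,"gripper":1},{"linear":[-0.6,-1,0],"twist":0,"gripper":1},{"linear":[-0.8,-1,0],"twist":0,"gripper":1},{"linear":[-1,-1,0],"twist":0,"gripper":1}]'
python3 -m inch '[{"linear":[-0.2,-0.4,0],"twist":0,"gripper":1},{"linear":[-0.4,-0.8,0],"twist":0,"gripper":1},{"linear":[-0.6,-1,0],"twist":0,"gripper":1},{"linear":[-0.6,-1,0],"twist":0,"gripper":1},{"linear":[-0.6,-1,0],"twist":0,"gripper":1}]'
python3 - <<'E'
from fit import *
s=snap('side','s6'); t=snap('top','t6'); out=[]
for S,(u0,v0) in((t,(262,170)),(s,(285,140))):
    im=cv2.resize(S['image'][v0:v0+50,u0:u0+50,::-1],None,fx=8,fy=8,interpolation=cv2.INTER_CUBIC); out.append(im)
cv2.imwrite('pics/m6.png',np.hstack(out))
def hub2(z):
    c=circ(.03124,z,240); c[:,0]=c[:,0].clip(-.029,.029);c[:,1]=c[:,1].clip(-.024,.024); return c
for nm,M,zl in(('hub',[hub2(.11),hub2(.136)],.11),('top',[hub2(.132),hub2(.136)],.132)):
  it=[]
  for S in (t,s):
    P=cloud(S); m=(np.hypot(P[...,0]-.536,P[...,1]-.19)<.045)&(P[...,2]>zl); it.append((S,m)); print(np.median(P[m&(P[...,2]>.125)][:,2]))
  M=np.vstack(M)
  print(nm,fit(it,M,[.536,.1905,-.29]),fit(it[:1],M,[.536,.1905,-.29]),fit(it[1:],M,[.536,.1905,-.29]))
for S in(t,s):
  P=cloud(S);v,u=np.nonzero(red(S)&(np.hypot(P[...,0]-.55,P[...,1]-.187)<.06))
  for a,b in zip(u,v): print(a,b,P[b,a].round(4))
E
```

```text
time: 17.48
tool_pos: [0.5381, 0.192, 0.2283]
ee_rot: [-3.136, -0.009, -0.31]
wrist_force: [0.4, -0.1, 2.1]
width: 0.0943
time: 17.9
tool_pos: [0.4349, 0.09, 0.221]
ee_rot: [3.141, -0.0, -0.313]
wrist_force: [0.4, 0.3, -0.0]
width: 0.0941
time: 18.32
tool_pos: [0.3754, -0.0093, 0.2215]
ee_rot: [-3.141, -0.002, -0.313]
wrist_force: [0.4, 0.3, -0.7]
width: 0.094
0.135100237194968
0.13533688968589663
hub (array([ 0.53502592,  0.19085492, -0.29651379]), np.float64(45.94117647058823)) (array([ 0.53582866,  0.1901649 , -0.28764254]), np.float64(18.580392156862747)) (array([ 0.53372238,  0.19149593, -0.31359586]), np.float64(13.76470588235294))
0.13556967398178643
0.13634403162147773
top (array([ 0.53537877,  0.19082993, -0.30670783]), np.float64(39.56078431372549)) (array([ 0.53588508,  0.19038013, -0.3117269 ]), np.float64(19.596078431372547)) (array([ 0.53391798,  0.19130844, -0.29577599]), np.float64(12.588235294117649))
290 183 [0.5941 0.1728 0.0804]
291 183 [0.5932 0.1692 0.0852]
289 184 [0.5906 0.1757 0.082 ]
290 184 [0.59   0.1722 0.0854]
289 185 [0.5876 0.1758 0.0812]
290 185 [0.58
[... 154 characters left out ...]
782 0.1757 0.0808]
287 189 [0.5731 0.1808 0.0919]
288 189 [0.573  0.1776 0.0922]
287 190 [0.5704 0.181  0.0891]
315 162 [0.5693 0.1808 0.0911]
319 164 [0.5808 0.1743 0.0849]
319 165 [0.5799 0.1716 0.0832]
320 165 [0.5836 0.1725 0.0813]
321 165 [0.5867 0.1715 0.0814]
322 165 [0.5897 0.1703 0.0816]
323 165 [0.5925 0.1684 0.0825]
318 166 [0.5771 0.1733 0.0779]
319 166 [0.5813 0.1758 0.0744]
320 166 [0.5831 0.1708 0.0785]
321 166 [0.5857 0.1684 0.08  ]
322 166 [0.5907 0.1733 0.0741]
323 166 [0.5928 0.1692 0.0773]
318 167 [0.5764 0.171  0.0758]
319 167 [0.5798 0.171  0.0749]
320 167 [0.5826 0.1693 0.0756]
321 167 [0.5886 0.1775 0.0663]
322 167 [0.5895 0.1696 0.0734]
323 167 [0.5922 0.1675 0.0745]
```

View pics/m6.png

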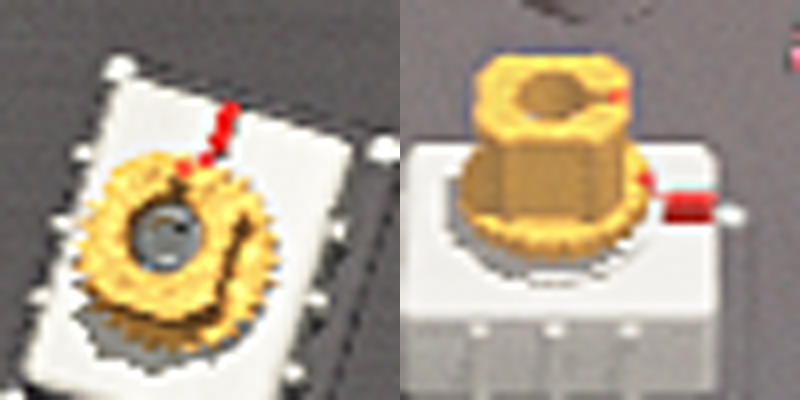

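The picture shows the tooth (top view, crop pixel (206,160)) in line with the pointer (220,130). The hub top is at about 0.1355–0.136 m, so the gear is home. The gripper is clear.

```bash
python3 -c "
from bench import robot
print(robot.get_obs()['wrist_force']); print(robot.close_job())"
```

```text
[ 0.33820196  0.62722156 -0.29690037]
the job is handed in; nothing more can be done
None
```

I put the gear on the shaft, turned it until it dropped over the key and sat home, lined its red tooth up with the pointer, and let go. I handed the job in about 18 s into the 67 s allowed, and no verdict was reported.

- **Keying:** the gear rested on the key at TCP height 0.1396 m and started over it at a yaw of about 1.04 rad. It then went down to a hard stop at 0.1217 m, 17.9 mm lower, where 18 mm was expected.
- **Force:** by the wrist readings, which come only at the end of each move, the contact force stayed around 10 N or less. That is well under the 50 N limit.
- **Seating:** after release, the cameras put the hub top at 0.135–0.136 m, where 0.136 m is home.
- **Red tooth:** the gear stands at -0.30 rad and the tooth at -0.31 rad. The pointer is at -0.29 to -0.32 rad, so the tooth is about 1 mm off, within the 5 mm allowed.
- **Camera disagreement:** the two cameras differed by about 2 mm on where the gear's axis is, which is in line with their calibration.
- **Not checked:** I did not measure the other objects again afterwards. No unexpected contact showed at any point, and the gripper was well clear at the end.

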